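# Clamp a mending strap to a trimmer guard with locking pliers

## Task

The loose end of the steel mending strap has to be held tight against the plastic trimmer guard that stands in the vise, ready for drilling. Lift the locking pliers out of the tool block by both handles with the jaws still open, bring them down over the top edge of guard and strap at the strap's loose end until the throat just sits on the edge, and squeeze the handles until the resistance peaks and they snap over and lock, letting the pliers follow the work so that the brittle guard is never pushed more than about a millimetre sideways. Let go and leave the pliers locked there, sitting on the edge, the strap flat and the pliers standing straight up within a degree or so (the drill passes close beside them), with the other things on the bench where they are.

Things in the scene. Friction and masses are not known exactly. Their poses are not given: they have to be found in the camera images.
- pliers_grip (a point): Steel locking pliers, 0.28 kg, 18 mm thick, standing jaws down in a wooden block, 60 mm high. This point: on their axis between the handles, 51 mm above the block, 46 below their upper end. z up the axis, y to the lever handle. Fixed handle, rigid with the fixed jaw: outer face y -19 mm. Lever handle: outer face here y +38 open, +17 locked; its free end, 25 mm higher, +45 open, +11 locked.
- pliers_throat (a point): Bottom of the mouth between the jaws (a blunt face), 69 mm below pliers_grip on the axis, same axes. The jaws reach 32 mm below it, 18 mm wide. Fixed jaw's face: y -5 mm, parallel to z; the other jaw swings, on +y. Mouth wide open: 18 mm here, 30 at the tips; closing the lever's end by 3 mm leaves 15 and 23. Held by the handles the pliers can pivot between the pads: pressing down hard leans them.
- lever (a joint): Toggle of the lever handle, rad: 0 wide open (a spring holds it there: 4 to 7 N on the handles), 0.88 dead centre, 1.08 locked on its stop. With work in the jaws the squeeze on the handles rises to a peak of 7 to 20 N at 0.6 to 0.8 (the screw's setting varies), then gives: it falls to near nothing as the lever snaps over to 1.08, where it stays. With nothing in the jaws it springs open again.
- clamp_spot (a point): In the vise's middle plane, level with top edge of the black plastic guard, a 5 mm upright panel, 22 mm from its free end: the pliers go on here. The guard is packed with wood up to 5 mm off this plane to either side (NOT in the reading: feel it). x level along the panel to the vise; y to its strap face; z up. Strap 22 mm high, 5 thick, top 4 mm under the edge, x -14 to +78 mm, bolted at +68.
- guard (a joint): Sideways bend of the guard at the vise jaws (70 mm below its top edge), rad, 0 upright, positive towards the strap's side. Springy: 4 N per mm where the pliers grip, 55 mm above the vise jaws. It cracks beyond 0.025 rad (1.4 mm, 5 N there).
- strap (a joint): Angle by which the strap stands off the guard, rad: 0.025 at the start (its loose end 2 mm off the panel), 0 flat on the panel. A light push closes it.
- spanner: Bystander: open-ended steel spanner, 170 mm, lying flat. Origin under its middle, on the bench.
- tin: Bystander: shallow round metal dish, 90 mm across, 28 mm high. Origin under its middle, on the bench.
- oil: Bystander: white plastic bottle, 54 mm across, 135 mm high. Origin under its middle, on the bench.
- drum: Bystander: dark steel clutch drum, 68 mm across, 34 mm high. Origin under its middle, on the bench.
- carton: Bystander: small cardboard box, 110 x 70 x 35 mm. Origin under its middle, on the bench.
- sprocket: Bystander: steel ring, 60 mm across, 12 mm high. Origin under its middle, on the bench.
Not all that is in view belongs to the job. Leave any yellow look-alike of the part that bears pliers_grip alone.

How it is judged:
On the way, in this order (a step that is already met when the one before it is completed fails the run):
1. the open jaws are down over the guard's edge and the strap, upright and square, the throat within 1.5 mm of the edge (value of joint lever below 0.6 rad and x of pliers_throat in the frame of clamp_spot between -0.012 and 0.012 m and y of pliers_throat in the frame of clamp_spot between -0.012 and 0.012 m and z of pliers_throat in the frame of clamp_spot below 0.0015 m and angle between the z axis of pliers_throat and the z axis of clamp_spot, either way round below 0.15 rad and angle between the x axis of pliers_throat and the x axis of clamp_spot, either way round below 0.15 rad), for 0.1 s.
2. the pliers are locked on the guard and strap, still seated (value of joint lever above 1 rad and value of joint strap below 0.008 rad and x of pliers_throat in the frame of clamp_spot between -0.012 and 0.012 m and y of pliers_throat in the frame of clamp_spot between -0.012 and 0.012 m and z of pliers_throat in the frame of clamp_spot below 0.0025 m and angle between the z axis of pliers_throat and the z axis of clamp_spot, either way round below 0.15 rad and angle between the x axis of pliers_throat and the x axis of clamp_spot, either way round below 0.15 rad), for 0.1 s.
At the end, for the whole second after the job is handed in: The pliers are locked (lever above 1.0 rad) and at rest on the guard: throat no more than 2.5 mm above the edge, within 12 mm of clamp_spot along and across the panel, upright within 0.03 rad and square to the panel within 0.15 rad; the strap is flat (under 0.008 rad) and the robot has let go (value of joint lever above 1 rad and value of joint strap below 0.008 rad and x of pliers_throat in the frame of clamp_spot between -0.012 and 0.012 m and y of pliers_throat in the frame of clamp_spot between -0.012 and 0.012 m and z of pliers_throat in the frame of clamp_spot below 0.0025 m and angle between the z axis of pliers_throat and the z axis of clamp_spot, either way round below 0.03 rad and angle between the x axis of pliers_throat and the x axis of clamp_spot, either way round below 0.15 rad and linear speed of pliers below 0.02 m/s); the robot touches nothing.
It fails at once if the guard is bent sideways by more than 0.025 rad (value of joint guard above 0.025 rad or value of joint guard below -0.025 rad).
It fails at once if a bystander is moved by more than 20 mm (distance of any of spanner, tin, oil, drum, carton, sprocket from where it was at the start of the episode above 0.02 m).
It also fails if it takes over 66 s, if anything falls off the work surface, if the arm or the gripper's body presses on something with over 40 N, if the wrist force passes 120 N, or if a joint passes its speed limit or range.

## Robot

A 6-joint arm with a two-finger parallel gripper is mounted at the origin on the work surface. World frame = base frame: x ahead of the robot, y to its left, z up, the work surface at z = 0. Lengths are in m, angles in rad, forces in N, time in s.
With the tool pointing down it reaches from about 0.275 to 1 m from the base axis. Payload 8.4 kg.
Tool frame: the origin (TCP) lies on the centre line of the jaws, within the pads' length; the fingertips stand 17 mm ahead of it and the grasp point (between the pads) lies 2 mm behind it (bot.tcp_to_tips is the z of the fingertips in the tool frame, in m); z points along the fingers, y is the line along which they close (so a half turn about z gives the same grasp; the last joint's range is limited). The gripper opens to 85 mm and grips with 20 to 120 N. Pads are 22 mm wide; open, the fingers measure 114 mm over their backs; the gripper's body (76 mm by 85 mm) begins 54 mm behind the grasp point. The pads swing forward as they close: fully open they stand 13 mm farther back than shut.
Start: joints at [-1.179, 0.353, 1.633, -0, 1.155, -0.002], TCP at [0.24, -0.577, 0.213] pointing down, gripper open.
Joint ranges: [-2.63, 2.63], [-0.92, 2.1], [0.06, 2.66], [-1.3, 4.44], [0, 2.69], [-3.02, 3.02]. Speed limits (rad/s): [2.22, 2.22, 2.79, 3.14, 3.14, 3.14].

## Interface

Orientations are given as a unit quaternion [x, y, z, w].
In Python, from workcell import bot, hand, kinematics, get_obs, vision, hand_in gives the robot as it stands. The module is installed in compiled form; this text tells all that it offers. Calls block until the motion is done:
- bot.reach(position, orientation): joint-space move of the TCP to a pose.
- bot.servo_line(position, ori=None, velocity=0.15): straight line of the TCP; ori=None keeps the orientation; velocity is the mean speed in m/s.
- bot.goto_joints(angles): joint-space move.
- hand.move_gripper(opening, strength=None): finger opening in m; strength is the grip in N (None keeps the last); returns when the fingers have stopped.
- bot.dwell(seconds).
- kinematics.solve_ik(position, orientation): joint angles nearest the present ones, or None.
- get_obs(): the state.
- vision.read_camera(name): name is "scene" or "top" or "wrist"; returns a dict with "frame" (480x640x3 uint8, red, green, blue), "intrinsics" (3x3 intrinsics, pixels), "dist" ([k1, k2, p1, p2, k3] as OpenCV has them; the pictures are not rectified), "view" (4x4, takes a point from world to camera coordinates). Camera axes: x right, y down, z forward; pixel columns grow to the right and rows downward; lengths in m; the calibration is good to about 2 mm. A picture is of the moment at which its call begins. There is no depth.
A pose or a line that the arm cannot do raises bot.IKError and nothing moves.
- hand_in(): hands the job in; it is judged then, once.
The state is a dict: "time_s": time; "joint_pos": joint angles; "joint_vel": joint speeds; "joint_efforts": joint torques, N m; "position": TCP position; "orientation": TCP orientation; "wrist_force": force on the tool from outside, world axes, zero at the start; "ft_torque": the same for the moment, N m; "gripper_width": finger opening in m; "grip_force": force on a finger pad.
Only numpy, scipy, OpenCV 4.12 (cv2) and the standard library are available. Lean on these libraries where they do the work, as an engineer would, in place of code of your own. Each camera call takes 0.05 s, during which the arm holds its last target. There are 200 camera calls.

## Working session

There is one attempt and no reset: what is moved stays moved. The work goes in short steps, each a Python script; the robot and the scene stay as the last script left them, time stands still between calls to the robot, and variables do not carry over. Pictures are saved under pics/ and viewed, at most 10 in all, crops included, and the job is handed in when it is done.

```bash
mkdir -p pics; python3 - <<'E'
from workcell import bot, hand, get_obs, vision
import cv2, numpy as np
o=get_obs(); print(o)
for n in("scene","top"):
    d=vision.read_camera(n); cv2.imwrite(f"pics/{n}0.png",cv2.cvtColor(d["frame"],cv2.COLOR_RGB2BGR))
    print(n,d["intrinsics"],d["dist"],d["view"])
E
```

```text
{'time_s': 0.0, 'joint_pos': array([-1.17936399e+00,  3.53660055e-01,  1.63412486e+00, -4.76296790e-06,
        1.15520461e+00, -2.40480886e-03]), 'joint_vel': array([-1.23570542e-03,  1.13932140e-04,  8.18783326e-05, -1.37380478e-03,
        7.52245923e-04,  1.13034022e-04]), 'joint_efforts': array([ 1.15256866e-03, -6.05247402e+01, -3.42065442e+01, -7.46484739e-05,
        9.21894272e-03, -2.61381956e-05]), 'position': array([ 0.23963981, -0.5766933 ,  0.21245824]), 'orientation': array([ 9.80673681e-01,  1.95649286e-01, -1.37136724e-04, -6.84840508e-04]), 'wrist_force': array([-0.06884738, -0.14471165,  0.48100137]), 'ft_torque': array([0.0029438 , 0.02443222, 0.0575005 ]), 'grip_force': 0.0, 'gripper_width': 0.08546001948722023}
scene [[570.06415548   0.         309.68852229]
 [  0.         570.06415548 233.64184297]
 [  0.           0.           1.        ]] [-0.10460741  0.          0.          0.          0.        ] [[ 0.84683281  0.53162306 -0.01584634 -0.52616504]
 [ 0.43170642 -0.70446553 -0.56334526 -0.1398307 ]
 [-0.31065054  0.47021829 -0.82606961  1.61533041]
 [ 0.          0.          0.          1.        ]]
top [[567.70864922   0.         322.65752004]
 [  0.         567.70864922 238.60171343]
 [  0.           0.           1.        ]] [0.00102182 0.         0.         0.         0.        ] [[-1.63544626e-02 -9.99861550e-01 -3.06795145e-03  7.44269809e-02]
 [-9.94521205e-01  1.65838028e-02 -1.03211192e-01  6.26334053e-01]
 [ 1.03247780e-01  1.36317920e-03 -9.94654733e-01  1.46454430e+00]
 [ 0.00000000e+00  0.00000000e+00  0.00000000e+00  1.00000000e+00]]
```

View pics/scene0.png

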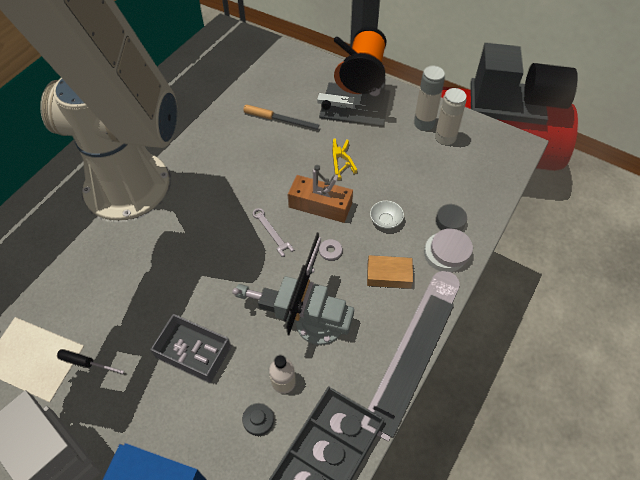

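View pics/top0.png

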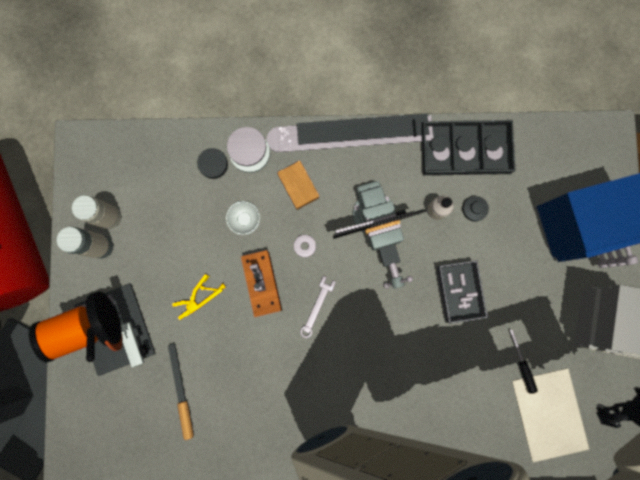

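The pliers stand in the brown block, at scene (320,182) and top (258,275). The yellow pair, at scene (343,158) and top (200,297), lies loose on the bench and is the look-alike. The vise with the guard is at scene (305,285) and top (380,225). Next I'll confirm this in an enlarged montage.

```bash
cat > h.py <<'E'
import numpy as np, cv2
from workcell import bot, hand, kinematics, get_obs, vision
from scipy.spatial.transform import Rotation as R
def ray(d,px):
    n=cv2.undistortPoints(np.array([[px]],float),d["intrinsics"],np.array(d["dist"]))[0,0]
    V=d["view"]; Rw=V[:3,:3].T; return -Rw@V[:3,3], Rw@np.array([n[0],n[1],1.])
def onz(d,px,z):
    c,v=ray(d,px); return c+v*(z-c[2])/v[2]
def tri(d1,p1,d2,p2):
    c1,v1=ray(d1,p1);c2,v2=ray(d2,p2)
    s=np.linalg.lstsq(np.c_[v1,-v2],c2-c1,rcond=None)[0]
    a=c1+s[0]*v1;b=c2+s[1]*v2; return (a+b)/2,np.linalg.norm(a-b)
def proj(d,P):
    V=d["view"];r=cv2.Rodrigues(V[:3,:3])[0]
    return cv2.projectPoints(np.array(P,float).reshape(-1,3),r,V[:3,3],d["intrinsics"],np.array(d["dist"]))[0][:,0]
def crop(d,x,y,w,h,W,H):
    return cv2.resize(cv2.cvtColor(d["frame"],cv2.COLOR_RGB2BGR)[y:y+h,x:x+w],(W,H),interpolation=cv2.INTER_CUBIC)
E
python3 - <<'E'
from h import *
s=vision.read_camera("scene");t=vision.read_camera("top")
a=crop(s,285,150,80,60,400,300);b=crop(t,235,240,80,80,300,300)[:, :]
b=crop(t,225,243,80,60,400,300)
c=crop(s,270,225,80,60,400,300);e=crop(t,325,195,107,80,400,300)
cv2.imwrite("pics/m1.png",np.vstack([np.hstack([a,b]),np.hstack([c,e])]))
E
```

```text
(no output)
```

View pics/m1.png

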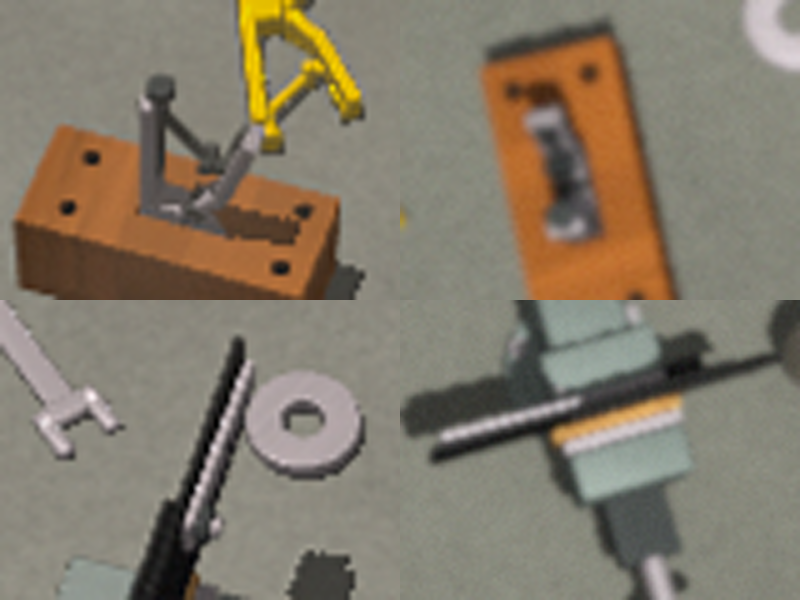

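The montage confirms the target: the grey pliers standing in the wooden block. The fixed handle with its dark knob is at scene (316,168) and top (257,286). The lever's free end leans towards +x, at scene (337,176) and top (254,267). The guard's free end is at top (334,236), with the strap on its +x side. I'll take coarse positions from these and look closer with the wrist camera.

```bash
python3 - <<'E'
from h import *
s=vision.read_camera("scene");t=vision.read_camera("top")
print("lever",onz(t,(254,266.6),.136),tri(t,(254,266.6),s,(337,176)))
print("knob",onz(t,(257,286),.157),tri(t,(257,286),s,(316.5,168)))
E=tri(t,(334.4,236.4),s,(317.8,234));print("guard end",E)
print("guard",onz(t,(334.4,236.4),E[0][2]),onz(t,(405,216),E[0][2]))
w=vision.read_camera("wrist"); print(w["intrinsics"],w["dist"],"\n",w["view"])
o=get_obs(); T=np.eye(4);T[:3,:3]=R.from_quat(o["orientation"]).as_matrix();T[:3,3]=o["position"]
print("cam in tool\n",np.linalg.inv(w["view"]@T))
E
```

```text
lever [0.55079802 0.23270631 0.136     ] (array([0.55364668, 0.23456474, 0.14011494]), np.float64(0.007712070882365941))
knob [0.50298912 0.22310736 0.157     ] (array([0.50342398, 0.22396657, 0.1518944 ]), np.float64(0.0008205504513059729))
guard end (array([0.61949006, 0.03757284, 0.17740601]), np.float64(0.005671840646376299))
guard [0.61724259 0.03583106 0.17740601] [ 0.66344116 -0.13371901  0.17740601]
[[388.03614132   0.         318.56855651]
 [  0.         388.03614132 235.9032682 ]
 [  0.           0.           1.        ]] [0.02492256 0.         0.         0.         0.        ] 
 [[ 0.38374378 -0.92343898 -0.00107963 -0.62464145]
 [-0.87341664 -0.36333561  0.32423852 -0.04230815]
 [-0.29980675 -0.12348155 -0.94597475  0.38073569]
 [ 0.          0.          0.          1.        ]]
cam in tool
 [[ 4.54762860e-05 -9.45970113e-01 -3.24253825e-01  8.34530974e-02]
 [ 9.99999697e-01  2.94865023e-04 -7.19982955e-04  9.01007191e-05]
 [ 7.76693469e-04 -3.24253694e-01  9.45969840e-01 -1.60197724e-01]
 [ 0.00000000e+00  0.00000000e+00  0.00000000e+00  1.00000000e+00]]
```

```bash
cat >> h.py <<'E'
def q(az):  # tool down, tool y at azimuth az
    c,s=np.cos(az),np.sin(az)
    return R.from_matrix(np.array([[-s,c,0],[c,s,0],[0,0,-1.]])).as_quat()
E
python3 - <<'E'
from h import *
p=get_obs()["position"]
bot.servo_line([p[0],p[1],.32],velocity=.2)
import pickle
bot.reach([.623,.016,.32],q(.26)); g=vision.read_camera("wrist")
bot.reach([.515,.226,.28],q(.21)); w=vision.read_camera("wrist")
pickle.dump((g,w),open("w.pkl","wb"))
print(get_obs()["time_s"],get_obs()["joint_pos"])
cv2.imwrite("pics/w1.png",np.hstack([crop(g,120,0,400,480,400,480),crop(w,120,0,400,480,400,480)]))
E
```

```text
4.5833 [ 4.08995030e-01  1.97305726e-01  1.69104345e+00 -5.01638086e-04
  1.25246193e+00  2.00051263e-01]
```

View pics/w1.png

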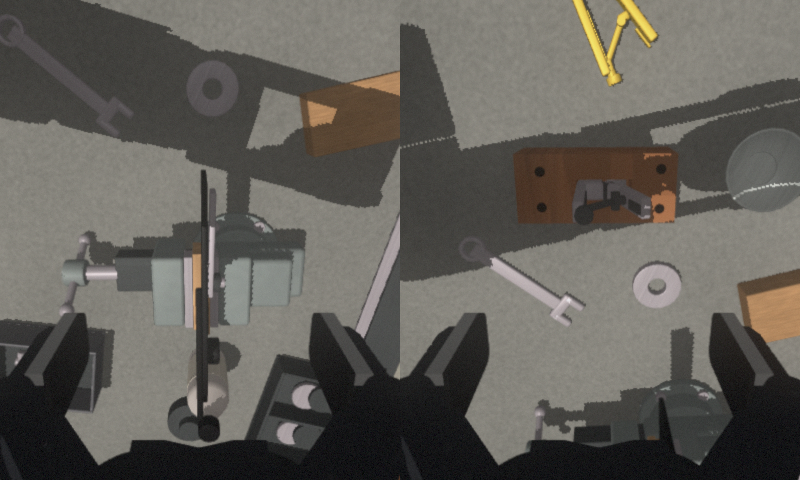

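The wrist view on the right shows the block with four holes at crop (540,172), (661,169), (541,208) and (659,208), the knob near (583,215) and the lever end near (645,205). The left view shows the guard edge-on, with its free end near (204,172) and the strap to its right. I'll enlarge both.

```bash
python3 - <<'E'
from h import *
import pickle
g,w=pickle.load(open("w.pkl","rb"))
cv2.imwrite("pics/m2.png",np.hstack([crop(g,290,155,80,120,400,600),crop(w,280,140,80*2,120*2,400,600)[:, :]]))
o=[onz(w,p,.06) for p in [(260,172),(381,169),(261,208),(379,208)]]
o=np.array(o);print(o.round(4),o.mean(0),[np.arctan2(*(o[b]-o[a])[[1,0]]) for a,b in((0,1),(2,3))])
print("knob",onz(w,(303,215),.157),"lever",onz(w,(365,205),.136))
E
```

```text
[[0.4556 0.2324 0.06  ]
 [0.5709 0.2599 0.06  ]
 [0.4624 0.1966 0.06  ]
 [0.5791 0.2215 0.06  ]] [0.51700253 0.2275966  0.06      ] [np.float64(0.2345705451537346), np.float64(0.20980461971296988)]
knob [0.5035493  0.22597606 0.157     ] lever [0.55126958 0.23861566 0.136     ]
```

View pics/m2.png

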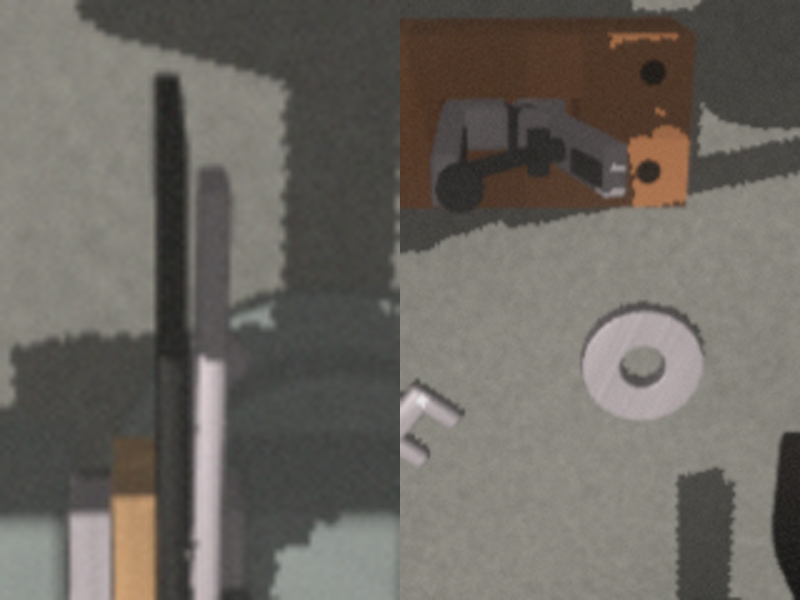

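```bash
python3 - <<'E'
from h import *
import pickle
g,w=pickle.load(open("w.pkl","rb"))
s=vision.read_camera("scene");t=vision.read_camera("top")
print(tri(g,(324.5,225.4),s,(317.6,233.5)),tri(g,(324.5,225.4),t,(334.6,236.4)))
for z in(.17,.175,.18): print(z,onz(g,(324.5,225.4),z),onz(g,(324.5,275),z))
print("strap",onz(g,(332.5,226),.173),"lever",onz(w,(365,212),.136))
P=np.array([.5263,.2300]);bot.reach([*P,.20],q(.21))
bot.servo_line([*P,.113],velocity=.06)
o=get_obs();print(o["position"],o["wrist_force"],o["gripper_width"])
d=vision.read_camera("wrist");cv2.imwrite("pics/w2.png",crop(d,0,0,640,480,640,480))
E
```

```text
(array([0.63020941, 0.01802309, 0.21331263]), np.float64(0.007337369734520673)) (array([0.61329662, 0.03708578, 0.28137515]), np.float64(0.01438185999146729))
0.17 [0.63109558 0.00337296 0.17      ] [ 0.6429424  -0.04050853  0.17      ]
0.175 [0.63062046 0.00486186 0.175     ] [ 0.64227637 -0.03831246  0.175     ]
0.18 [0.63014534 0.00635076 0.18      ] [ 0.64161033 -0.0361164   0.18      ]
strap [0.63736206 0.00546179 0.173     ] lever [0.5527126 0.2329428 0.136    ]
[0.52655227 0.2301215  0.11340536] [ 0.73906272  0.39806874 -0.5399829 ] 0.08547476673369646
```

View pics/w2.png

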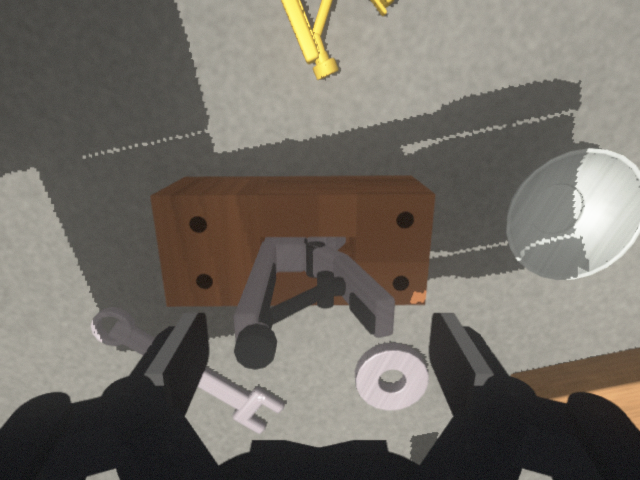

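The jaws straddle the pliers: knob at (257,345), lever end at (385,320), pads at (207,315) and (433,315). That's well centred. Next I'll close by feel and triangulate the guard's true free end (row ~170; the row 225 line was a shadow).

```bash
python3 - <<'E'
from h import *
import pickle
g,w=pickle.load(open("w.pkl","rb"))
t=vision.read_camera("top");s=vision.read_camera("scene")
print(tri(g,(323.7,170.2),t,(334.6,236.4)),tri(g,(323.7,170.2),s,(317.6,233.5)))
print(onz(g,(323.7,170.2),.177))
u=np.array([np.cos(.21),np.sin(.21)])
for W in [.070,.066,.064,.063,.062,.061,.060,.059,.058]:
    hand.move_gripper(W,20); bot.dwell(.1); o=get_obs()
    f=o["wrist_force"]; print(W,round(o["gripper_width"],4),round(o["grip_force"],2),"Fy",round(float(f[:2]@u),2),"Fx",round(float(f[:2]@[-u[1],u[0]]),2),"Fz",round(f[2],2))
    if o["grip_force"]>3: break
print(get_obs()["time_s"])
E
```

```text
(array([0.62481242, 0.03435825, 0.08858857]), np.float64(0.004182278363878062)) (array([0.61771543, 0.04679862, 0.16713233]), np.float64(0.0020477513257009007))
[0.61806838 0.04883549 0.177     ]
0.07 0.0704 0.0 Fy -0.62 Fx -0.06 Fz -0.51
0.066 0.0664 0.0 Fy 0.69 Fx 0.48 Fz 0.44
0.064 0.0641 0.1 Fy -1.13 Fx 0.02 Fz 0.19
0.063 0.0631 0.28 Fy 0.4 Fx -0.77 Fz -0.11
0.062 0.0624 0.38 Fy -0.99 Fx -0.62 Fz 0.18
0.061 0.061 0.37 Fy -0.38 Fx -0.3 Fz 0.11
0.06 0.0599 0.36 Fy -0.55 Fx -0.63 Fz 1.01
0.059 0.0588 0.36 Fy -0.52 Fx -0.73 Fz 0.06
0.058 0.0581 0.35 Fy -1.94 Fx 0.01 Fz 0.73
9.7917
```

```bash
python3 - <<'E'
from h import *
import pickle
g,w=pickle.load(open("w.pkl","rb"))
for z in(.14,.15,.16): print(z,onz(g,(332.5,188),z))
u=np.array([np.cos(.21),np.sin(.21)])
for W in np.arange(.057,.0515,-.001):
    hand.move_gripper(W,20); bot.dwell(.1); o=get_obs()
    f=o["wrist_force"]; print(round(W,4),round(o["gripper_width"],4),round(o["grip_force"],2),"Fy",round(float(f[:2]@u),2),"Fx",round(float(f[:2]@[-u[1],u[0]]),2),"Fz",round(f[2],2))
    if o["grip_force"]>3: break
print(get_obs()["time_s"])
E
```

```text
0.14 [0.63174448 0.02986591 0.14      ]
0.15 [0.63085895 0.03180257 0.15      ]
0.16 [0.62997343 0.03373923 0.16      ]
0.057 0.0567 0.35 Fy -0.65 Fx -0.05 Fz 0.33
0.056 0.0558 1.51 Fy -0.36 Fx 0.24 Fz 1.63
0.055 0.0551 1.95 Fy -0.91 Fx -0.71 Fz 4.42
0.054 0.054 2.57 Fy -0.22 Fx -0.38 Fz 4.22
0.053 0.053 2.87 Fy -0.63 Fx 0.26 Fz 5.66
0.052 0.0522 2.97 Fy -1.72 Fx 0.23 Fz 4.99
11.6917
```

```bash
cat >> h.py <<'E'
def st(az,n=6):
    F=[];
    for _ in range(n): bot.dwell(.02); o=get_obs(); F.append(np.r_[o["wrist_force"],o["ft_torque"],o["grip_force"]])
    F=np.mean(F,0); c,s=np.cos(az),np.sin(az)
    return dict(Fx=round(float(s*F[0]-c*F[1]),2),Fy=round(float(c*F[0]+s*F[1]),2),Fz=round(float(F[2]),2),grip=round(float(F[6]),2),w=round(o["gripper_width"],4),M=(F[3:6]).round(3),t=round(o["time_s"],2),p=o["position"].round(4))
E
python3 - <<'E'
from h import *
hand.move_gripper(.0535,20)
p=get_obs()["position"];print(st(.21))
bot.servo_line([p[0],p[1],p[2]+.004],velocity=.02);print(st(.21))
bot.servo_line([p[0],p[1],p[2]+.012],velocity=.02);print(st(.21))
d=vision.read_camera("wrist");s=vision.read_camera("scene")
cv2.imwrite("pics/l1.png",np.hstack([crop(d,160,160,320,240,400,300),crop(s,280,140,80,60,400,300)]))
E
```

```text
{'Fx': -0.06, 'Fy': 0.06, 'Fz': 3.08, 'grip': 1.56, 'w': 0.0533, 'M': array([ 0.004, -0.119, -0.011]), 't': 12.01, 'p': array([0.5264, 0.23  , 0.113 ])}
{'Fx': -0.09, 'Fy': -0.4, 'Fz': 0.61, 'grip': 0.34, 'w': 0.0532, 'M': array([ 0.007,  0.133, -0.006]), 't': 12.46, 'p': array([0.5262, 0.2299, 0.1168])}
{'Fx': -0.03, 'Fy': -0.93, 'Fz': 0.77, 'grip': 0.31, 'w': 0.0534, 'M': array([-0.038,  0.1  ,  0.001]), 't': 13.11, 'p': array([0.5263, 0.23  , 0.1249])}
```

View pics/l1.png

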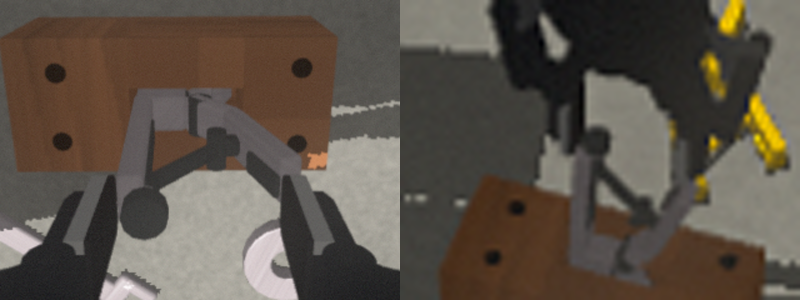

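```bash
python3 - <<'E'
from h import *
s=vision.read_camera("scene");w=vision.read_camera("wrist")
print(bot.tcp_to_tips)
p=get_obs()["position"];u=np.array([np.cos(.21),np.sin(.21),0])
def show(n,P): 
    a=proj(s,P)[0];b=proj(w,P)[0]; print(n,((a-[280,140])*5+[400,0]).round(),((b-160)*1.25).round())
for sg in(-1,1):
    for dz in(-.017,0,.02): show((sg,dz),p+sg*.0267*u+[0,0,dz])
G=np.array([.517,.228,.111])
show("grip",G);show("knobtop",G-.013*u+[0,0,.046]);show("lev end",G+.042*u+[0,0,.025]);show("base",G+[0,0,-.051])
E
```

```text
0.017
(-1, -0.017) [578. 193.] [132. 149.]
(-1, 0) [577. 172.] [126. 168.]
(-1, 0.02) [577. 146.] [117. 197.]
(1, -0.017) [675. 219.] [265. 149.]
(1, 0) [676. 198.] [271. 168.]
(1, 0.02) [677. 173.] [280. 197.]
grip [609. 197.] [174. 152.]
knobtop [584. 132.] [125. 218.]
lev end [687. 187.] [292. 184.]
base [609. 259.] [179. 107.]
```

```bash
python3 - <<'E'
from h import *
hand.move_gripper(.075,20)
p=get_obs()["position"]
for z in [.113,.109,.106,.103,.1,.097,.094,.091]:
    bot.servo_line([.5263,.2300,z],velocity=.03); r=st(.21,3); print(r["Fz"],r["p"])
    if r["Fz"]>2.5: break
d=vision.read_camera("wrist");s=vision.read_camera("scene")
p=get_obs()["position"];u=np.array([np.cos(.21),np.sin(.21),0])
img=d["frame"]
for sg in(-1,1):
    for dz,c in((-.017,(255,0,0)),(0,(0,255,0)),(.02,(0,0,255))):
        P=p+sg*.0375*u+[0,0,dz]
        cv2.circle(img,tuple(int(v) for v in proj(d,P)[0].round()),2,c,-1)
        cv2.circle(s["frame"],tuple(int(v) for v in proj(s,P)[0].round()),0,c,-1)
cv2.imwrite("pics/l2.png",np.hstack([crop(d,120,140,400,300,400,300),crop(s,280,140,80,60,400,300)]))
E
```

```text
0.04 [0.5263 0.23   0.113 ]
0.09 [0.5262 0.23   0.1089]
-0.29 [0.5262 0.23   0.1059]
-0.22 [0.5262 0.2299 0.1029]
-0.1 [0.5262 0.23   0.0999]
0.75 [0.5262 0.23   0.0969]
-0.15 [0.5262 0.23   0.0939]
0.34 [0.5262 0.23   0.0909]
```

View pics/l2.png

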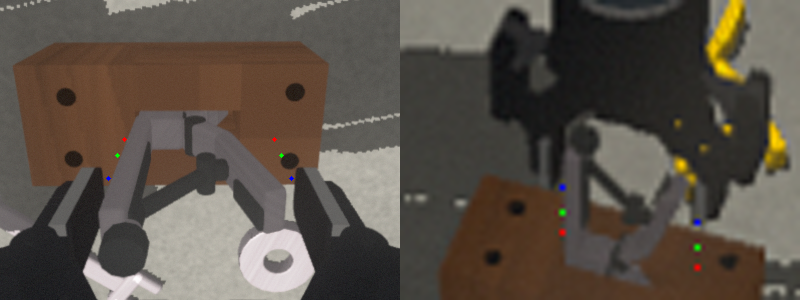

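The blue marks show the fingertips actually sit about 20 mm higher than the TCP frame implies (right pad bottom at crop (705,218)). That's why the lift slipped off the lever's end. I'll go lower by feel and grip again.

```bash
python3 - <<'E'
from h import *
for z in [.087,.084,.081,.079]:
    bot.servo_line([.5263,.2300,z],velocity=.03); r=st(.21,3); print(r["Fz"],r["p"])
    if r["Fz"]>2.5: break
for W in [.064,.062,.060,.059,.058,.057,.056,.055,.054]:
    hand.move_gripper(W,20); r=st(.21,5); print(W,r)
    if r["grip"]>4: break
E
```

```text
-0.09 [0.5262 0.2299 0.0868]
0.01 [0.5263 0.23   0.0839]
-0.46 [0.5262 0.23   0.0809]
-0.01 [0.5263 0.23   0.079 ]
0.064 {'Fx': -0.17, 'Fy': -1.2, 'Fz': 1.22, 'grip': 6.26, 'w': 0.0635, 'M': array([-0.031,  0.227,  0.002]), 't': 18.07, 'p': array([0.5262, 0.23  , 0.0791])}
```

```bash
python3 - <<'E'
from h import *
hand.move_gripper(.062,20); print(st(.21))
for z in(.083,.09,.105,.13):
    bot.servo_line([.5263,.2300,z],velocity=.04); print(st(.21))
E
```

```text
{'Fx': 0.28, 'Fy': -1.68, 'Fz': 10.27, 'grip': 17.84, 'w': 0.0625, 'M': array([-0.078,  0.285, -0.008]), 't': 18.39, 'p': array([0.5272, 0.2304, 0.0802])}
{'Fx': 0.05, 'Fy': 0.16, 'Fz': -2.52, 'grip': 5.51, 'w': 0.0625, 'M': array([ 0.019, -0.047,  0.012]), 't': 18.74, 'p': array([0.5259, 0.2298, 0.0826])}
{'Fx': -0.04, 'Fy': -0.0, 'Fz': -3.07, 'grip': 5.52, 'w': 0.0621, 'M': array([-0.011, -0.02 ,  0.007]), 't': 19.17, 'p': array([0.5263, 0.23  , 0.09  ])}
{'Fx': -0.18, 'Fy': -0.13, 'Fz': -2.95, 'grip': 5.51, 'w': 0.062, 'M': array([-0.011, -0.031,  0.012]), 't': 19.79, 'p': array([0.5262, 0.23  , 0.1049])}
{'Fx': 0.18, 'Fy': -0.22, 'Fz': -3.15, 'grip': 5.51, 'w': 0.0621, 'M': array([ 0.008, -0.033, -0.013]), 't': 20.67, 'p': array([0.5261, 0.2299, 0.1297])}
```

```bash
python3 - <<'E'
from h import *
bot.servo_line([.5263,.2300,.27],velocity=.12)
az=.264
bot.servo_line([.6391,.0196,.265],q(az),velocity=.15); print(st(az))
d=vision.read_camera("wrist");s=vision.read_camera("scene")
cv2.imwrite("pics/g1.png",np.hstack([crop(d,210,130,200,250,400,500),crop(s,280,200,64,80,400,500)]))
E
```

```text
{'Fx': 0.19, 'Fy': -0.11, 'Fz': -2.99, 'grip': 5.51, 'w': 0.0622, 'M': array([-0.003, -0.022, -0.014]), 't': 23.82, 'p': array([0.6389, 0.0202, 0.2651])}
```

View pics/g1.png

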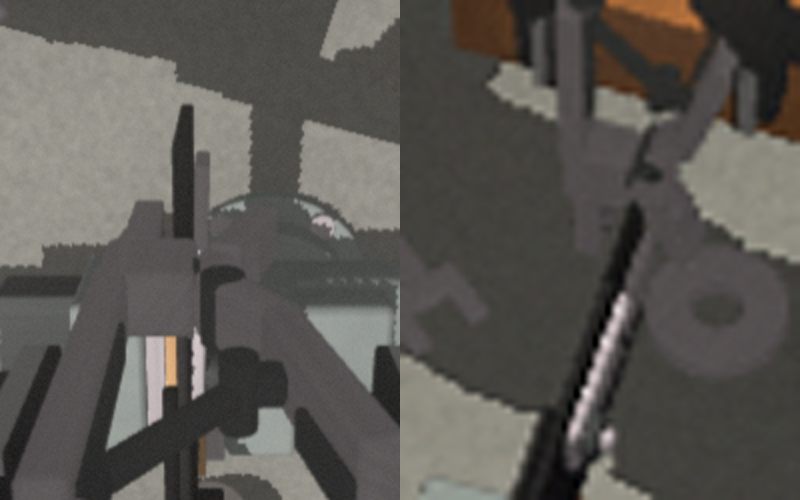

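Left: the fixed jaw face is at col 163, the panel at 173–193 and the strap at 195–210, so the mouth straddles the panel with a few millimetres on each side. Right: the guard's end is at scene (317,234). I'll fix the end along the panel by intersecting rays with the panel plane.

```bash
python3 - <<'E'
from h import *
s=vision.read_camera("scene");t=vision.read_camera("top");az=.264
n=np.array([np.cos(az),np.sin(az),0])
for d,p in((s,(317.1,233.9)),(t,(334.6,236.4))):
    c,v=ray(d,p); print(c+v*(.6098-c@n)/(v@n))
for z in(.165,.17,.175): print(z,onz(s,(317.1,233.9),z),onz(t,(334.6,236.4),z))
P=get_obs()["position"]
for zz in(0,):
  for off in(-.017,): print(proj(s,P+off*n+[0,0,-.069]), proj(s,P-.012*n+[0,0,.032-.069]))
E
```

```text
[0.62197568 0.03592087 0.18246672]
[0.62238606 0.03440268 0.12942814]
0.165 [0.61564763 0.04599711 0.165     ] [0.61856668 0.03510868 0.165     ]
0.17 [0.61745909 0.0431127  0.17      ] [0.61802983 0.03520792 0.17      ]
0.175 [0.61927055 0.04022829 0.175     ] [0.61749298 0.03530715 0.175     ]
[[312.47581168 237.06428386]] [[314.5022409  229.38693082]]
```

```bash
python3 - <<'E'
from h import *
az=.264;n=np.array([np.cos(az),np.sin(az),0]);P=np.array([.6391,.0196,0])-.0005*n
for z in [.257,.252,.248,.244,.24,.236,.233]:
    bot.servo_line(P+[0,0,z],velocity=.04); r=st(az,5); print(z,r["Fx"],r["Fy"],r["Fz"],r["grip"],r["t"])
    if abs(r["Fy"])>1 or r["Fz"]>-1.8: break
E
```

```text
0.257 0.23 -0.34 -2.52 5.51 24.46
0.252 0.02 -0.35 -2.91 5.51 24.82
0.248 -0.2 0.17 -2.46 5.51 25.15
0.244 -0.21 0.07 -2.48 5.51 25.48
0.24 -0.01 -0.07 -3.1 5.51 25.82
0.236 -0.27 0.17 -2.98 5.51 26.15
0.233 -0.11 0.34 -2.96 5.51 26.48
```

```bash
python3 - <<'E'
from h import *
az=.264;n=np.array([np.cos(az),np.sin(az),0]);P=np.array([.6391,.0196,.233])-.0005*n
k=0
for k in np.arange(.0005,.006,.0005):
    bot.servo_line(P+k*n,velocity=.02); r=st(az,10); print(round(k,4),r["Fy"],r["Fz"],r["grip"],r["M"],r["t"])
    if r["Fy"]<-1.1: break
bot.servo_line(P+(k-.0010)*n,velocity=.02);print(k,st(az,8))
E
```

```text
0.0005 -0.13 -2.55 5.51 [ 0.036 -0.038  0.005] 26.9
0.001 -0.17 -3.03 5.51 [ 0.006 -0.025 -0.013] 27.32
0.0015 -0.12 -2.93 5.51 [ 0.006 -0.038  0.001] 27.73
0.002 -0.08 -3.16 5.51 [ 0.016 -0.024 -0.018] 28.15
0.0025 0.01 -2.81 5.51 [ 0.003 -0.017 -0.003] 28.57
0.003 -0.55 -2.83 5.6 [-0.019  0.086 -0.005] 28.98
0.0035 -0.93 -2.7 5.74 [-0.025  0.228  0.004] 29.4
0.004 -1.53 -2.49 5.92 [-0.04   0.41  -0.006] 29.82
0.004 {'Fx': -0.14, 'Fy': -1.1, 'Fz': -3.02, 'grip': 5.65, 'w': 0.0617, 'M': array([-0.008,  0.15 , -0.   ]), 't': 30.2, 'p': array([0.6416, 0.0203, 0.2331])}
```

```bash
python3 - <<'E'
from h import *
az=.264;n=np.array([np.cos(az),np.sin(az),0]);P=np.array([.6391,.0196,0])-.0005*n+.0018*n
bot.servo_line(P+[0,0,.233],velocity=.02);print(st(az,6))
for z in [*np.arange(.229,.222,-.002),*np.arange(.2215,.203,-.001)]:
    bot.servo_line(P+[0,0,z],velocity=.04); r=st(az,5); print(round(z,4),r["Fx"],r["Fy"],r["Fz"],r["M"],r["t"])
    if abs(r["Fy"])>1.5 or r["Fz"]>-1.5: break
E
```

```text
{'Fx': -0.08, 'Fy': -0.33, 'Fz': -3.27, 'grip': 5.51, 'w': 0.0621, 'M': array([ 0.023, -0.045,  0.015]), 't': 30.55, 'p': array([0.6405, 0.0199, 0.2331])}
0.229 -0.3 -0.18 -2.96 [ 0.036 -0.017 -0.02 ] 30.88
0.227 0.04 0.11 -3.04 [ 0.03  -0.021  0.016] 31.22
0.225 -0.22 0.55 -2.95 [ 0.05  -0.047  0.01 ] 31.55
0.223 -0.41 -0.23 -1.6 [ 0.019 -0.046  0.012] 31.88
0.2215 -0.42 0.06 1.93 [0.074 0.056 0.007] 32.22
```

```bash
cat > sq.py <<'E'
from h import *
import sys
az=.264;n=np.array([np.cos(az),np.sin(az),0])
W=float(sys.argv[1]);Wend=float(sys.argv[2]);dW=float(sys.argv[3]);tgt=get_obs()["position"]
if len(sys.argv)>4:
    tgt=np.array([.6391,.0196,.2225])+(.0013+.0008)*n
    bot.servo_line(tgt,velocity=.03)
r=st(az,5);print(r)
hand.move_gripper(W,40)
pk=0
while W-dW>=Wend:
    W-=dW
    cy=np.clip(r["Fy"]*.12,-.4,.4); cz=np.clip((r["Fz"]+1.5)*.12,-.3,.4)
    tgt=tgt+n*(-dW/2+cy*1e-3)+np.array([0,0,(.2*dW+cz*1e-3)])
    bot.servo_line(tgt,velocity=.03); hand.move_gripper(W,40); r=st(az,4)
    print(round(W,4),r["w"],"F",r["Fx"],r["Fy"],r["Fz"],"g",r["grip"],"My",r["M"][:2],"z",round(tgt[2],4),r["t"])
    pk=max(pk,r["grip"])
    if abs(r["Fy"])>3 or r["Fz"]>7 or (W<.056 and r["grip"]<.3*pk): break
E
python3 sq.py .062 .0555 .0008 1
```

```text
{'Fx': -0.11, 'Fy': -0.22, 'Fz': 0.8, 'grip': 5.77, 'w': 0.0622, 'M': array([0.01 , 0.103, 0.011]), 't': 32.55, 'p': array([0.641 , 0.0201, 0.2224])}
0.0612 0.0614 F 0.37 -0.48 -0.14 g 5.65 My [-0.051  0.077] z 0.2229 33.3
0.0604 0.0605 F -0.34 0.1 -0.97 g 5.53 My [0.01  0.003] z 0.2233 33.83
0.0596 0.0595 F -0.22 0.2 -1.01 g 5.36 My [ 0.036 -0.014] z 0.2235 34.37
0.0588 0.0586 F -0.2 0.17 -0.44 g 5.15 My [0.059 0.034] z 0.2237 34.9
0.058 0.0584 F -0.6 -0.13 -0.87 g 4.95 My [ 0.075 -0.02 ] z 0.224 35.43
0.0572 0.0574 F -0.11 -0.35 -0.58 g 4.8 My [0.044 0.   ] z 0.2242 35.97
0.0564 0.0563 F -0.24 0.15 -0.89 g 4.62 My [0.069 0.019] z 0.2245 36.5
0.0556 0.0555 F -0.17 -0.03 -0.57 g 4.48 My [0.07  0.015] z 0.2247 37.03
```

```bash
python3 sq.py .0556 .0345 .0008
```

```text
{'Fx': -0.14, 'Fy': -0.03, 'Fz': -0.56, 'grip': 4.48, 'w': 0.0557, 'M': array([ 0.048,  0.023, -0.004]), 't': 37.12, 'p': array([0.638 , 0.0193, 0.2248])}
0.0548 0.0549 F -0.47 -0.29 -1.16 g 4.34 My [0.032 0.034] z 0.225 37.87
0.054 0.0543 F -0.07 0.04 -0.24 g 4.38 My [0.032 0.014] z 0.2252 38.4
0.0532 0.053 F -0.13 -0.16 -0.66 g 4.45 My [ 0.056 -0.073] z 0.2255 38.93
0.0524 0.0527 F -0.08 -0.0 -0.9 g 4.66 My [ 0.019 -0.129] z 0.2258 39.47
0.0516 0.0515 F 0.12 0.73 -1.33 g 4.56 My [ 0.048 -0.121] z 0.226 40.0
0.0508 0.0506 F 0.2 -0.03 -0.97 g 4.45 My [ 0.059 -0.087] z 0.2262 40.53
0.05 0.0503 F 0.1 0.59 -1.16 g 4.31 My [ 0.058 -0.109] z 0.2264 41.07
0.0492 0.0495 F 0.26 0.4 -1.35 g 4.22 My [ 0.039 -0.076] z 0.2266 41.6
0.0484 0.0487 F -0.07 0.79 -1.36 g 4.2 My [ 0.076 -0.075] z 0.2268 42.13
0.0476 0.0475 F -0.15 0.5 -0.67 g 4.66 My [ 0.035 -0.109] z 0.227 42.67
0.0468 0.047 F -0.01 0.58 -0.93 g 5.46 My [ 0.096 -0.11 ] z 0.2272 43.2
0.046 0.0458 F -0.3 0.82 -1.48 g 8.67 My [ 0.125 -0.243] z 0.2275 43.73
0.0452 0.0456 F -0.8 1.52 -1.25 g 9.46 My [ 0.159 -0.364] z 0.2276 44.27
0.0444 0.0451 F 0.33 1.58 -1.85 g 9.49 My [ 0.167 -0.437] z 0.2278 44.8
0.0436 0.0438 F -0.12 1.25 -1.33 g 8.97 My [ 0.15  -0.475] z 0.2279 45.33
0.0428 0.0427 F -0.72 0.96 -0.79 g 7.88 My [ 0.235 -0.315] z 0.2281 45.87
0.042 0.0424 F -0.96 0.55 -0.38 g 6.43 My [ 0.221 -0.243] z 0.2283 46.4
0.0412 0.0415 F -0.91 0.5 -0.28 g 4.64 My [ 0.198 -0.155] z 0.2286 46.93
0.0404 0.0402 F -0.4 0.04 -0.65 g 2.71 My [ 0.143 -0.026] z 0.2289 47.47
```

```bash
sed -i 's/W<.056 and r\["grip"\]<.3\*pk/r["grip"]<.6/' sq.py; python3 sq.py .0404 .0355 .0008
```

```text
{'Fx': -0.84, 'Fy': 0.1, 'Fz': -0.67, 'grip': 2.71, 'w': 0.0405, 'M': array([ 0.143, -0.005,  0.005]), 't': 47.55, 'p': array([0.6318, 0.0176, 0.2289])}
0.0396 0.0397 F -0.73 -0.16 -0.9 g 0.74 My [0.096 0.099] z 0.2292 48.3
0.0388 0.039 F -0.26 -0.69 0.05 g 0.24 My [-0.022  0.103] z 0.2294 48.83
```

```bash
python3 - <<'E'
from h import *
hand.move_gripper(.050,20); print(st(.264)); hand.move_gripper(.07,20); print(st(.264))
d=vision.read_camera("wrist");s=vision.read_camera("scene")
cv2.imwrite("pics/k1.png",np.hstack([crop(d,160,120,320,320,400,400),crop(s,280,170,80,80,400,400)]))
E
```

```text
{'Fx': -0.01, 'Fy': 0.14, 'Fz': 0.12, 'grip': 0.0, 'w': 0.0496, 'M': array([ 0.017,  0.011, -0.016]), 't': 49.2, 'p': array([0.631 , 0.0174, 0.2295])}
{'Fx': 0.37, 'Fy': -0.05, 'Fz': -0.18, 'grip': 0.0, 'w': 0.0702, 'M': array([ 0.011, -0.003,  0.001]), 't': 49.63, 'p': array([0.6309, 0.0174, 0.2294])}
```

View pics/k1.png

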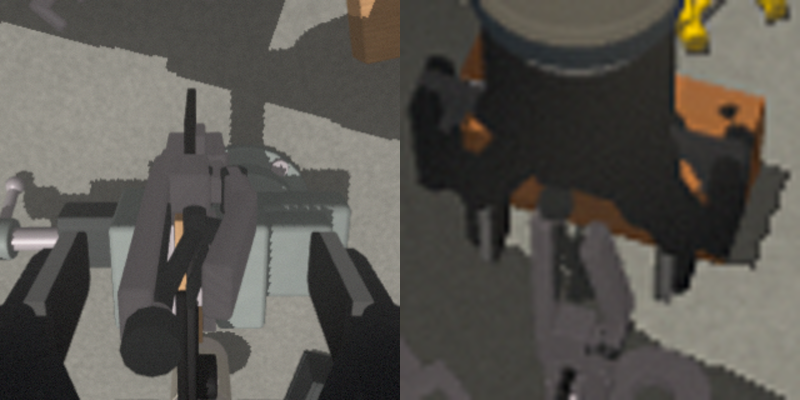

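The lever is closed: both handles stand parallel at crop (150,342) and (215,320), the jaws are on the panel, and the pads are clear. Before retreating I'll check the lean numerically, comparing the knob's position along the panel with the one it had standing in the block.

```bash
python3 - <<'E'
from h import *
d=vision.read_camera("wrist")
a=cv2.imread("pics/w2.png");b=cv2.cvtColor(d["frame"],cv2.COLOR_RGB2BGR)
print(get_obs()["position"])
c_t=np.array([.0834531,.0000901,-.1601977]);Rt=np.array([[0,-.94597,-.32425],[1,.0003,-.0007],[.0008,-.32425,.94597]])
for im,(x,y) in((a,(257,345)),(b,(280,394))):
    g=cv2.cvtColor(im,cv2.COLOR_BGR2GRAY);k=cv2.GaussianBlur(g,(3,3),0)
    roi=k[y-45:y+45,x-45:x+45];m=(roi<52).astype(np.uint8)
    m=cv2.morphologyEx(m,cv2.MORPH_OPEN,cv2.getStructuringElement(cv2.MORPH_ELLIPSE,(25,25)))
    cs,_=cv2.findContours(m,cv2.RETR_EXTERNAL,cv2.CHAIN_APPROX_NONE)
    for C in cs:
        (u,v),r=cv2.minEnclosingCircle(C);u+=x-45;v+=y-45
        nn=cv2.undistortPoints(np.array([[[u,v]]]),d["intrinsics"],np.array(d["dist"]))[0,0]
        vt=Rt@[nn[0],nn[1],1]
        for zt in ((-.0436,) if im is a else (-.066,-.071,-.076)):
            print((round(u,1),round(v,1)),round(r,1),cv2.contourArea(C),zt,(c_t+vt*(zt-c_t[2])/vt[2]).round(4))
E
```

```text
[0.63096512 0.01739324 0.22944316]
(296.5, 403.5) 44.1 3028.0 -0.066 [-0.0019 -0.0066 -0.066 ]
(296.5, 403.5) 44.1 3028.0 -0.071 [ 0.0026 -0.0062 -0.071 ]
(296.5, 403.5) 44.1 3028.0 -0.076 [ 0.0071 -0.0059 -0.076 ]
```

Jaw-tip rows in g1 (230) and k1 (226), converted to tool coordinates, give the camera-side jaw edge at x = 8.3 and 8.5 mm. The block-derived upright position predicts 8.6 mm. The pliers are therefore upright to within about 0.006 rad, so I'll retreat and hand in.

```bash
python3 - <<'E'
from h import *
from workcell import hand_in
hand.move_gripper(.084,20)
p=get_obs()["position"]+.003*np.array([np.cos(.264),np.sin(.264),0])*0
bot.servo_line(p+[0,0,.03],velocity=.04);print(st(.264,3))
bot.servo_line(p+[0,0,.14],velocity=.12);bot.dwell(.5);print(st(.264))
print(hand_in())
E
```

```text
{'Fx': -0.36, 'Fy': 0.13, 'Fz': -0.17, 'grip': 0.0, 'w': 0.084, 'M': array([-0.017,  0.003,  0.019]), 't': 51.03, 'p': array([0.6307, 0.0174, 0.2591])}
{'Fx': 0.15, 'Fy': 0.43, 'Fz': -0.08, 'grip': 0.0, 'w': 0.0839, 'M': array([ 0.026,  0.013, -0.002]), 't': 52.7, 'p': array([0.631 , 0.0174, 0.3694])}
the job is handed in; nothing more can be done
None
```

I handed the job in at about 53 s: the pliers snapped over and locked on the guard and strap and the gripper is clear, with an estimated lean under 0.01 rad, though the hand-in returned no verdict.

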